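# Change the spent dust filter

## Robot

A 6-joint arm with a two-finger parallel gripper is mounted at the origin on the work surface; the furniture and walls round the work are solid. World frame = base frame: x ahead of the robot, y to its left, z up, the work surface at z = 0. Lengths are in m, angles in degrees, forces in N, time in s.
With the tool pointing down it reaches from about 0.375 to 0.9 m from the base axis. Payload 3.1 kg.
Tool frame: the origin (TCP) lies at the very end of the fingers, on their centre line; the grasp point (between the pads) lies robot.grasp_offset behind it (robot.grasp_offset is the distance from the TCP to the grasp point, in m); z points along the fingers, y is the direction in which the jaws open and shut (so a half turn about z gives the same grasp; the last joint's range is limited). The gripper opens to 85 mm and grips with 20 to 120 N. Pads are 22 mm wide; open, the fingers measure 114 mm over their backs; the gripper's body (76 mm by 85 mm) begins 54 mm behind the grasp point. The pads swing forward as they close: fully open they stand 13 mm farther back than shut.
Start: joints at [-73.31, 30.224, 82.088, -0, 67.689, -10.227], TCP at [0.283, -0.557, 0.231] pointing down, gripper open.
Joint ranges: [-176.69, 176.69], [-43.24, 126.21], [12.49, 139.97], [-82, 262], [0, 151.66], [-163.58, 163.58]. Speed limits (degrees/s): [159.86, 159.86, 180, 180, 180, 180].

## Interface

Orientations are given as [roll, pitch, yaw] about the fixed x, y, z axes, in that order (R = Rz(yaw) Ry(pitch) Rx(roll)).
In Python, from rig import robot gives the robot as it stands. The module is installed in compiled form; this text tells all that it offers.
- The arm moves only by the shell command python3 -m pendant 'ROWS' [OPENING] [FORCE]. ROWS is JSON, a list of rows, each a list of 6 numbers: the shift along the world's x, y, z in m, then the turn, a rotation vector about the world's x, y, z in degrees. In form: [[dx, dy, dz, wx, wy, wz], ...]. A call has 1 to 5 rows; each row shifts and turns the commanded pose from where the row before left it; what a row does not reach is not made up. A row lasts 1/8 s, in which the tool goes at most 62.5 mm and 10.7 degrees, less where a joint would pass 70% of its speed; a pose out of reach is approached as far as the arm can. A call is refused whole if a number of a shift passes 0.0625 or a number of a turn 10.7, either way. A call with a gripper value outside its range is refused whole. OPENING is the opening, from 0 (shut) to 1 (fully open), set as the call begins (- or left out, the last holds). The fingers move at their own pace and stop on an object; FORCE is the grip in N (left out, the last holds). Time passes only in rows, so rows that do not move let the fingers close. It gives the time, the measured TCP pose, the force and the opening at its end, in the units of the state.
- robot.get_state(): the state, without advancing time (a new reading comes with each control period).
- robot.grab_frame(name): name is "side" or "top"; returns a dict with "img" (480x640x3 uint8, red, green, blue), "K" (3x3 intrinsics, pixels), "pose" (4x4, takes a point from camera to world coordinates). Camera axes: x right, y down, z forward; pixel columns grow to the right and rows downward; lengths in m; the calibration is good to about 2 mm. A picture is of the moment at which its call begins. There is no depth.
- robot.sign_off(): hands the job in, once; it reports no verdict.
Trained networks look in a picture, given as the dict that the camera call returned (one of the last four; its "shot" number tells which), for a name from the list of things; names that differ only in an ending like _2 or _b are one class to them, and where a whole thing is asked for, a point or a joint stands for the part that bears it (a point fixed in the world has none). Each returns a list of dicts, best first, with "confidence" (0 to 1); they miss things now and then, are a little off and sometimes report something else, mostly with a low value. They report only what shows in the picture. A call takes as long as a camera call. They do not tell look-alikes from the thing itself.
- robot.boxes_of(picture, target): "centre" ([x, y, z] in m, in world coordinates, good to about 4 mm: the middle of the surface that is visible of it).
- robot.outline_of(picture, target): "pixels" (480x640 bool, what is visible of it).
- robot.tip_of(picture, target): "centre" ([x, y, z] in m, in world coordinates, good to about 4 mm: a listed point, or the origin of a listed thing).
The state is a dict: "time": time; "joint_positions": joint angles; "qvel": joint speeds; "joint_torque": joint torques, N m; "eef_pos": TCP position; "orientation": TCP orientation; "contact_force": force on the tool from outside, world axes, zero at the start; "torque": the same for the moment, N m; "opening": finger opening in m.
Only numpy, scipy, OpenCV 4.12 (cv2) and the standard library are available. Lean on these libraries where they do the work, as an engineer would, in place of code of your own. Each camera call takes 0.05 s, during which the arm holds its last target.

## Task

The dust extractor's filter with the orange grip is spent. Push it down into its bay until its latch lets go and it springs up, then pull it out and set it down in the big white bowl, without dropping it in. Leave the filter with the green grip latched in its place.

Things in the scene. Friction and masses are not known exactly. Their poses are not given: they have to be found in the camera images.
- spent_filter_center (a point): Spent filter: upright round cartridge 106 mm tall, 0.12 kg, latched in one bay of the box (either). Its orange grip, an upright cylinder 30 mm across and 52 mm high with a flat top, sits on a white cap 48 mm across. Point: its centre, half-way up; the grip spans 1 to 53 mm above it, the foot is 53 mm below. Pushed down (about 6 N) to its stop 8 mm lower and let go, it rises 15 mm above latched height.
- good_filter_center (a point): Good filter: same size and shape, green grip, latched in the other bay; stays there. Point: its centre, half-way up. Both filters' latches let go at about 6 mm of push and do not catch again; the damped spring then lifts the filter within half a second, and it draws straight up, free of the box once 50 mm above its latched height. A latched filter cannot be pulled out.
- filter_box: Fixed grey filter box of a dust extractor, 120 (x) by 220 (y) by 76 mm high, on a black foot plate, louvres in front, hose stub at the back. Origin: centre of its underside, on the table; x to its back, z up. Two round bays, 50 mm wide, in its top at x = 0, y = -55 and +55 mm. Latched, a filter's centre is 79 mm above the table and its grip stands 4 to 56 mm above the box top.
- bowl: Big plain white bowl, empty, loose on the table, 0.9 kg, 235 mm across the rim and 125 mm high. Origin: centre of its underside, z up. Its inner floor is flat, about 100 mm across, 7 mm above the origin; the inside widens to about 215 mm at the rim.
There are look-alikes about, which are no part of the job. Leave any blue look-alike of the part that bears spent_filter_center alone.

How it is judged (in metres and radians):
On the way, in this order (a step that is already met when the one before it is completed fails the run):
1. the filter with the orange grip is pushed in (at least 4 mm below its latched height) (z of spent_filter_center in the frame of filter_box below 0.075 m), for 0.05 s.
2. it has sprung out (at least 9 mm above its latched height) (z of spent_filter_center in the frame of filter_box above 0.088 m), for 0.1 s.
3. it is pulled free of the box (its foot above the top of the box) (z of spent_filter_center in the frame of filter_box above 0.129 m), for 0.1 s.
At the end, for the whole second after the job is handed in: The orange-grip filter rests let go and still in the bowl, standing or lying (centre within 70 mm of the bowl's axis, 15 to 85 mm above its underside); the bowl stands upright (within 11 degrees); the green-grip filter is within 10 mm of its start (horizontal distance between spent_filter_center and bowl below 0.07 m and z of spent_filter_center in the frame of bowl between 0.015 and 0.085 m and linear speed of spent_filter below 0.03 m/s and angle between bowl's own z axis and vertical below 0.2 rad and distance of good_filter_center from where it was at the start of the episode below 0.01 m); the robot touches nothing.
It fails at once if the filter with the green grip is moved by more than 10 mm (distance of good_filter_center from where it was at the start of the episode above 0.01 m).
It fails at once if the spent filter is dropped into the bowl (falls faster than 0.9 m/s there while not held, a drop of about 40 mm) (horizontal distance between spent_filter_center and bowl below 0.12 m and contact force between the fingers and spent_filter below 0.1 N and linear speed of spent_filter above 0.9 m/s).
It also fails if it takes over 42 s, if anything falls off the work surface, if the arm or the gripper's body presses on something with over 40 N, if the wrist force passes 120 N, or if a joint passes its speed limit or range.

## Working session

There is one attempt and no reset: what is moved stays moved. The work goes in short steps, Python scripts to look and compute and a shell command to move; the robot and the scene stay as the last step left them, time stands still between calls to the robot, and variables do not carry over. Pictures are saved under pics/ and viewed, and the job is handed in when it is done.

```bash
mkdir -p pics
python3 - <<'E'
from rig import robot
import cv2,numpy as np
s=robot.get_state(); print(s, robot.grasp_offset)
for n in("side","top"):
    f=robot.grab_frame(n); cv2.imwrite(f"pics/{n}0.png",f["img"][:,:,::-1]); print(n,f["K"].tolist(),f["pose"].round(3).tolist())
    for t in ("spent_filter_center","good_filter_center","filter_box","bowl"):
        print(t,[(np.round(d["centre"],3).tolist(),round(d["confidence"],2)) for d in robot.tip_of(f,t)])
E
```

```text
{'time': 0.0, 'joint_positions': array([-7.33103459e+01,  3.02791880e+01,  8.21582440e+01,  4.95721564e-04,
        6.76875246e+01, -1.02271728e+01]), 'qvel': array([ 0.06576604,  0.03236475, -0.06786751,  0.00328345, -0.02363402,
        0.0785062 ]), 'joint_torque': array([-7.97968369e-05, -4.42356384e+01, -1.78023165e+01, -3.89771512e-04,
        8.39491084e-03, -2.99527549e-07]), 'eef_pos': array([ 0.28275392, -0.5565713 ,  0.23032091]), 'orientation': array([-1.79877110e+02, -2.26371425e-02,  2.69166139e+01]), 'contact_force': array([-0.40579743,  0.36628652,  0.19859787]), 'torque': array([-0.04266353, -0.04551895, -0.03059692]), 'opening': 0.08505400955238622} 0.0187
side [[545.7844826826771, 0.0, 300.42338846862134], [0.0, 545.7844826826771, 233.43824931082247], [0.0, 0.0, 1.0]] [[-0.973, -0.124, 0.196, 0.324], [-0.231, 0.461, -0.857, 0.866], [0.016, -0.879, -0.477, 0.587], [0.0, 0.0, 0.0, 1.0]]
spent_filter_center [([0.659, 0.008, 0.053], 0.82), ([0.516, 0.061, 0.082], 0.74), ([0.39, 0.075, 0.052], 0.74)]
good_filter_center [([0.52, 0.169, 0.081], 0.72)]
filter_box [([0.52, 0.118, -0.002], 0.6), ([0.524, 0.169, 0.083], 0.46)]
bowl [([0.494, -0.252, -0.002], 0.88), ([0.518, 0.063, 0.083], 0.45)]
top [[553.4784290123353, 0.0, 321.5176630204525], [0.0, 553.4784290123353, 239.6713479755912], [0.0, 0.0, 1.0]] [[-0.024, -0.997, 0.079, 0.434], [-1.0, 0.025, 0.009, -0.034], [-0.011, -0.078, -0.997, 1.083], [0.0, 0.0, 0.0, 1.0]]
spent_filter_center [([0.662, 0.006, 0.056], 0.98), ([0.515, 0.06, 0.081], 0.9), ([0.391, 0.076, 0.056], 0.63)]
good_filter_center [([0.527, 0.171, 0.076], 0.85)]
filter_box [([0.524, 0.112, 0.003], 0.61)]
bowl [([0.495, -0.247, -0.003], 0.91)]
```

View pics/side0.png

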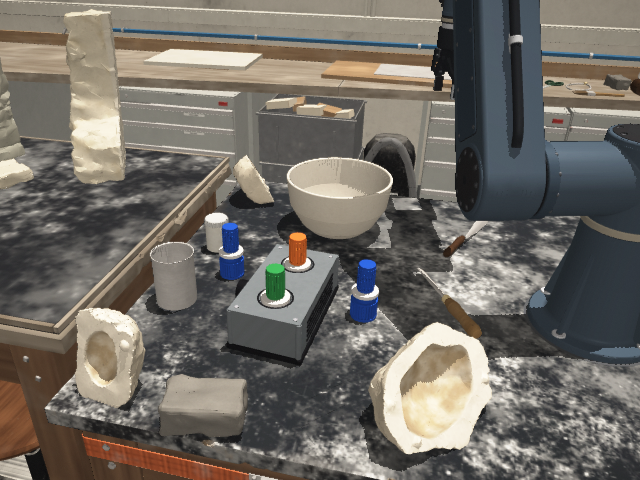

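View pics/top0.png

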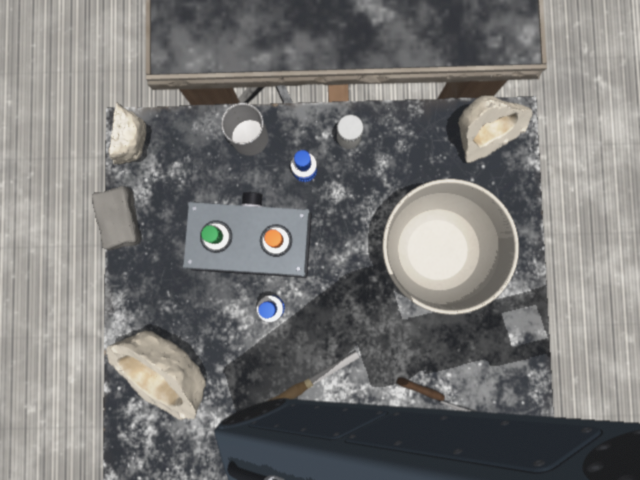

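The side view shows the orange grip at (298,250) and the green one at (275,285) in the box, with blue look-alikes at (230,250) and (365,290). In the top view, orange is at (274,238), green at (212,234), and blue at (303,158) and (267,309). The bowl is at (340,195) in the side view and (450,246) in the top view. I choose orange, and will refine its position and check it in a crop.

```bash
cat > h.py <<'E'
import numpy as np,cv2
def ray(f,uv):
    K,P=np.array(f["K"]),np.array(f["pose"]); d=P[:3,:3]@np.linalg.inv(K)@np.array([uv[0],uv[1],1.]); return P[:3,3],d
def at_z(f,uv,z):
    o,d=ray(f,uv); return o+d*(z-o[2])/d[2]
def proj(f,p):
    P=np.linalg.inv(f["pose"]); c=P[:3,:3]@p+P[:3,3]; q=np.array(f["K"])@c; return q[:2]/q[2]
def tri(fs,uvs):
    A=np.zeros((3,3));b=np.zeros(3)
    for f,u in zip(fs,uvs):
        o,d=ray(f,u); d/=np.linalg.norm(d); M=np.eye(3)-np.outer(d,d); A+=M;b+=M@o
    return np.linalg.solve(A,b)
def mask(f,lo,hi):
    h=cv2.cvtColor(f["img"],cv2.COLOR_RGB2HSV); return cv2.inRange(h,lo,hi)
def blob(f,lo,hi,win=None):
    m=mask(f,lo,hi)
    if win: z=np.zeros_like(m); x0,y0,x1,y1=win; z[y0:y1,x0:x1]=m[y0:y1,x0:x1]; m=z
    n,l,s,c=cv2.connectedComponentsWithStats(m); i=1+np.argmax(s[1:,4]); return c[i],s[i],l==i
E
python3 - <<'E'
from rig import robot
from h import *
fs=[robot.grab_frame(n) for n in("side","top")]
for nm,lo,hi in(("or",(5,150,80),(18,255,255)),("gr",(50,120,40),(80,255,255))):
    wins=[(250,220,330,310),(180,200,300,270)]
    B=[blob(f,lo,hi,w) for f,w in zip(fs,wins)]
    for b in B: print(nm,b[0].round(1),b[1])
    # fit: match silhouettes of cylinder (r 15, z zc+1..+53) in both
    from scipy.optimize import least_squares
    a=np.linspace(0,2*np.pi,40,endpoint=False)
    def res(p):
        r=[]
        for f,b in zip(fs,B):
            pts=np.array([proj(f,np.array([p[0]+.015*np.cos(t),p[1]+.015*np.sin(t),p[2]+h])) for t in a for h in(.001,.053)])
            mn,mx=pts.min(0),pts.max(0); s=b[1]
            r+=[mn[0]-s[0]+.0,mx[0]-(s[0]+s[2]-1),mn[1]-s[1],mx[1]-(s[1]+s[3]-1)]
        return np.array(r)
    q=least_squares(res,[.52,.1,.08],loss="soft_l1"); print(q.x.round(4),q.fun.round(1))
f=fs[1]
# box top yaw from top corners, rim of bowl
print("boxcorners",[at_z(f,u,.076).round(4).tolist() for u in((189,203),(309,209),(305,276),(184,268))])
o=robot.outline_of(f,"bowl")[0]["pixels"].astype(np.uint8)
c=max(cv2.findContours(o,0,2)[0],key=cv2.contourArea); e=cv2.fitEllipse(c); print(e, at_z(f,e[0],.125))
l=cv2.resize(fs[0]["img"][210:330,210:400],None,fx=4,fy=4); cv2.imwrite("pics/crop1.png",l[:,:,::-1])
E
```

```text
or [297.2 248.2] [289 232  18  34 541]
or [273.1 238.2] [265 230  17  17 216]
[0.5135 0.0588 0.0798] [-0.4  0.  -0.6  0.6 -1.1  2.7 -0.6  2.6]
gr [274.9 281.1] [266 264  19  36 630]
gr [211.  233.9] [202 226  20  16 240]
[0.5235 0.1676 0.0786] [-0.8  0.3 -1.3  1.5 -1.   2.9 -0.7  3.6]
boxcorners [[0.5867, 0.217, 0.076], [0.57, -0.0034, 0.076], [0.4476, 0.0066, 0.076], [0.4675, 0.2268, 0.076]]
((450.2976989746094, 245.7930145263672), (133.94378662109375, 135.7901153564453), 115.74381256103516) [ 0.49297394 -0.24782477  0.125     ]
```

View pics/crop1.png

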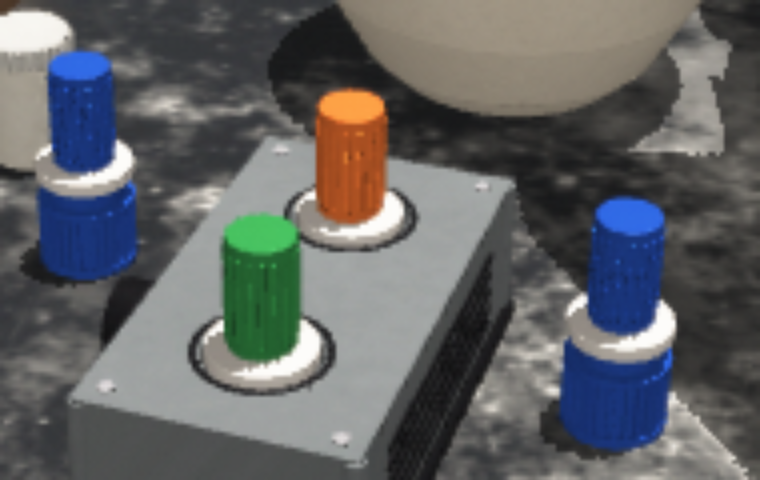

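The crop confirms it: the orange grip is in the near bay at about (0.514, 0.0585), with centre height 0.0798 against 0.079 expected. It also fits the box position. The bowl is at (0.493, -0.248). I'll approach with the jaws across the box, clear of the green filter.

```bash
python3 -m pendant '[[0.0193,0.0513,0.002,0,0,4.85],[0.0193,0.0513,0,0,0,4.85],[0.0193,0.0513,0,0,0,4.85],[0.0193,0.0513,0,0,0,4.85],[0.0193,0.0513,0,0,0,4.85]]' 1 40
python3 -m pendant '[[0.0193,0.0513,0,0,0,4.85],[0.0193,0.0513,0,0,0,4.85],[0.0193,0.0513,0,0,0,4.85],[0.0193,0.0513,0,0,0,4.85],[0.0193,0.0513,0,0,0,4.85]]'
python3 -m pendant '[[0.0193,0.0513,0,0,0,4.85],[0.0193,0.0513,0,0,0,4.85],[0,0,0,0,0,0],[0,0,0,0,0,0]]'
```

```text
time: 1.27
eef_pos: [0.38, -0.2993, 0.2336]
orientation: [179.9, -0.0, 51.3]
contact_force: [0.3, -0.7, 0.0]
opening: 0.0855
time: 1.9
eef_pos: [0.4767, -0.0427, 0.2337]
orientation: [179.9, 0.0, 75.6]
contact_force: [0.5, -0.4, 0.3]
opening: 0.0858
time: 2.4
eef_pos: [0.5142, 0.0582, 0.2332]
orientation: [-180.0, 0.0, 85.1]
contact_force: [0.4, -0.2, -0.3]
opening: 0.0854
```

```bash
python3 -m pendant '[[0,0,-0.03,0,0,0],[0,0,-0.03,0,0,0],[0,0,-0.015,0,0,0],[0,0,0,0,0,0]]'
python3 - <<'E'
from rig import robot
import cv2
a=robot.grab_frame("side");b=robot.grab_frame("top")
cv2.imwrite("pics/a1.png",cv2.resize(a["img"][150:350,180:420],None,fx=3,fy=3)[:,:,::-1])
cv2.imwrite("pics/b1.png",b["img"][:,:,::-1])
E
```

```text
time: 2.9
eef_pos: [0.5138, 0.0573, 0.1576]
orientation: [-179.9, 0.0, 85.0]
contact_force: [0.5, -0.7, 0.7]
opening: 0.0852
```

View pics/a1.png

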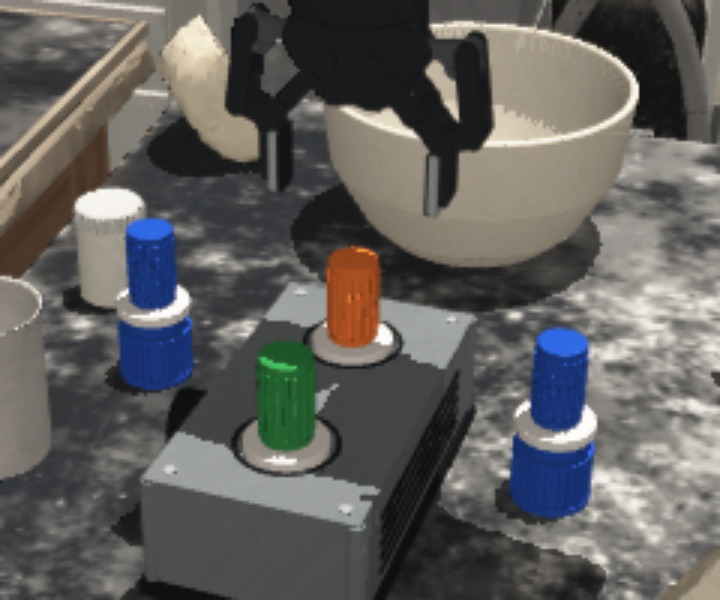

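The open fingers, at (275,160) and (440,185) in the crop, straddle the orange grip at (355,295), and the jaws open across the box. I'll descend to a TCP height of 0.090 and close.

```bash
python3 -m pendant '[[0.0003,0.0008,-0.025,0,0,0],[0,0,-0.025,0,0,0],[0,0,-0.018,0,0,0],[0,0,0,0,0,0]]'
python3 -m pendant '[[0,0,0,0,0,0],[0,0,0,0,0,0],[0,0,0,0,0,0],[0,0,0,0,0,0],[0,0,0,0,0,0]]' 0 40
python3 - <<'E'
from rig import robot
import cv2
a=robot.grab_frame("side")
cv2.imwrite("pics/a2.png",cv2.resize(a["img"][150:350,180:420],None,fx=3,fy=3)[:,:,::-1])
E
```

```text
time: 3.5
eef_pos: [0.5149, 0.0591, 0.0903]
orientation: [-180.0, 0.0, 85.1]
contact_force: [0.1, -1.1, -0.4]
opening: 0.0854
time: 4.12
eef_pos: [0.5151, 0.0591, 0.0908]
orientation: [179.9, 0.0, 85.1]
contact_force: [-0.6, -0.8, 2.7]
opening: 0.0293
```

View pics/a2.png

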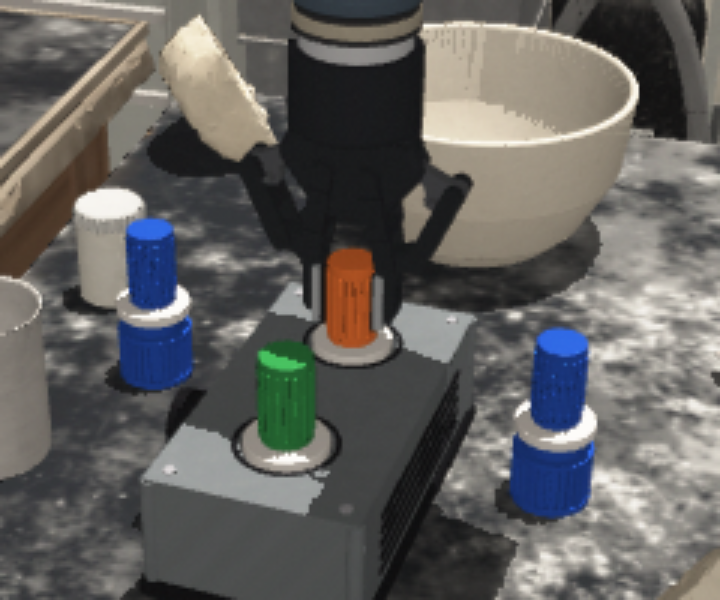

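The grip at (352,295) is held between the pads with an opening of 29 mm. I'll press down.

```bash
python3 -m pendant '[[0,0,-0.003,0,0,0],[0,0,-0.003,0,0,0],[0,0,-0.002,0,0,0],[0,0,0,0,0,0]]' 0 60
```

```text
time: 4.68
eef_pos: [0.5152, 0.0591, 0.0827]
orientation: [180.0, -0.0, 85.1]
contact_force: [-1.0, 0.6, 7.7]
opening: 0.0289
```

```bash
python3 -m pendant '[[0,0,-0.0015,0,0,0],[0,0,0,0,0,0]]'
python3 - <<'E'
from rig import robot
from h import *
f=robot.grab_frame("side"); b=blob(f,(5,150,60),(18,255,255),(250,220,330,310)); print(b[0],b[1],robot.get_state()["contact_force"])
p=np.array([.5145,.059,.0798])
for z in (.079,.071): print(z,[proj(f,np.array([.5145,.059,z+h])).round(1) for h in(.001,.053)])
E
```

```text
time: 4.92
eef_pos: [0.5152, 0.0591, 0.0825]
orientation: [179.9, 0.0, 85.1]
contact_force: [-3.0, 0.5, 17.7]
opening: 0.029
[295.91416309 252.71244635] [288 237  17  33 466] [-3.43170497  0.28851881 17.26153324]
0.079 [array([296.4, 261.5]), array([296.8, 235.9])]
0.071 [array([296.3, 265.4]), array([296.7, 239.9])]
```

The filter has hit its stop: the force jumped to 17 N and the grip top moved from row 232 to 237. Next I'll lift slowly through the spring-out height.

```bash
python3 -m pendant '[[0,0,0.0045,0,0,0],[0,0,0.005,0,0,0],[0,0,0.007,0,0,0],[0,0,0.008,0,0,0],[0,0,0,0,0,0]]'
python3 -m pendant '[[0,0,0,0,0,0],[0,0,0,0,0,0]]'
python3 - <<'E'
from rig import robot
from h import *
f=robot.grab_frame("side"); b=blob(f,(5,150,60),(18,255,255),(250,180,330,310)); print(b[0],b[1],robot.get_state()["contact_force"])
E
```

```text
time: 5.6
eef_pos: [0.5148, 0.0592, 0.1056]
orientation: [180.0, 0.0, 85.1]
contact_force: [-0.3, 0.3, 0.4]
opening: 0.0289
time: 5.85
eef_pos: [0.5148, 0.0591, 0.1051]
orientation: [-180.0, -0.0, 85.1]
contact_force: [1.0, 0.1, 0.8]
opening: 0.0286
[296.31557377 241.60860656] [289 225  17  34 488] [ 0.1115236  -0.39572619  0.61555676]
```

The latch has released: the filter is 15 mm above its latched height and the force is near zero. Now I'll draw it straight up.

```bash
python3 -m pendant '[[0,0,0.015,0,0,0],[0,0,0.025,0,0,0],[0,0,0.03,0,0,0],[0,0,0.03,0,0,0],[0,0,0.018,0,0,0]]'
python3 -m pendant '[[0,0,0,0,0,0],[0,0,0,0,0,0]]'
python3 - <<'E'
from rig import robot
from h import *
a=robot.grab_frame("side");b=robot.grab_frame("top")
cv2.imwrite("pics/a3.png",a["img"][:,:,::-1])
cv2.imwrite("pics/b3.png",b["img"][:,:,::-1])
E
```

```text
time: 6.52
eef_pos: [0.5144, 0.0592, 0.2253]
orientation: [180.0, 0.0, 85.1]
contact_force: [-0.1, -0.1, -2.8]
opening: 0.0287
time: 6.78
eef_pos: [0.5138, 0.0593, 0.2227]
orientation: [-179.9, -0.0, 85.1]
contact_force: [-0.1, 0.2, -1.1]
opening: 0.0287
```

View pics/a3.png

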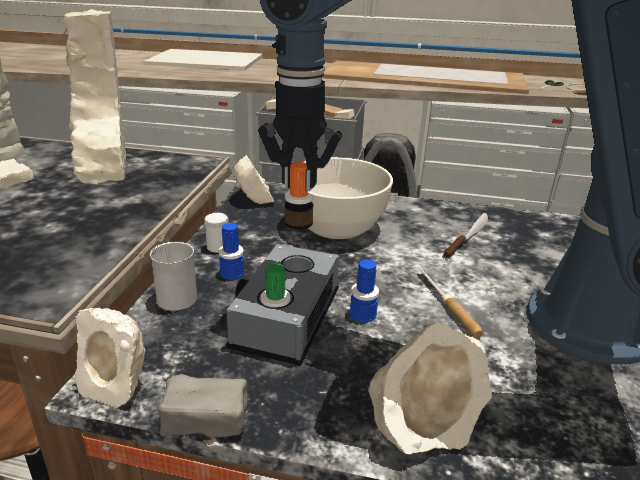

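The filter hangs upright in the gripper at (299,195), the bay at (297,263) is empty, and the green grip at (275,282) is still in its bay. I'll carry it to above the bowl.

```bash
python3 -m pendant '[[-0.0015,-0.02,0,0,0,0],[-0.003,-0.045,0,0,0,0],[-0.003,-0.05,0,0,0,0],[-0.0035,-0.05,0,0,0,0],[-0.003,-0.05,0,0,0,0]]'
python3 -m pendant '[[-0.0035,-0.047,0,0,0,0],[-0.003,-0.03,0,0,0,0],[-0.001,-0.015,0,0,0,0],[0,0,0,0,0,0],[0,0,0,0,0,0]]'
python3 - <<'E'
from rig import robot
from h import *
a=robot.grab_frame("side");b=robot.grab_frame("top")
for f in(a,b): print([(np.round(d["centre"],3).tolist(),round(d["confidence"],2)) for t in("bowl","spent_filter_center") for d in robot.tip_of(f,t)])
cv2.imwrite("pics/a4.png",cv2.resize(a["img"][50:290,200:480],None,fx=2.5,fy=2.5)[:,:,::-1])
cv2.imwrite("pics/b4.png",b["img"][:,:,::-1])
E
```

```text
time: 7.5
eef_pos: [0.5001, -0.1571, 0.2223]
orientation: [-179.9, -0.1, 85.1]
contact_force: [1.3, 0.2, -1.9]
opening: 0.0286
time: 8.12
eef_pos: [0.4931, -0.2463, 0.2229]
orientation: [-179.9, -0.1, 85.2]
contact_force: [0.1, 0.2, -2.1]
opening: 0.0286
[([0.494, -0.251, -0.002], 0.93), ([0.494, -0.244, 0.213], 0.89), ([0.389, 0.075, 0.052], 0.73), ([0.658, 0.01, 0.054], 0.56)]
[([0.494, -0.248, 0.0], 0.74), ([0.66, 0.004, 0.054], 0.87), ([0.39, 0.076, 0.056], 0.72), ([0.496, -0.248, 0.213], 0.43)]
```

View pics/a4.png

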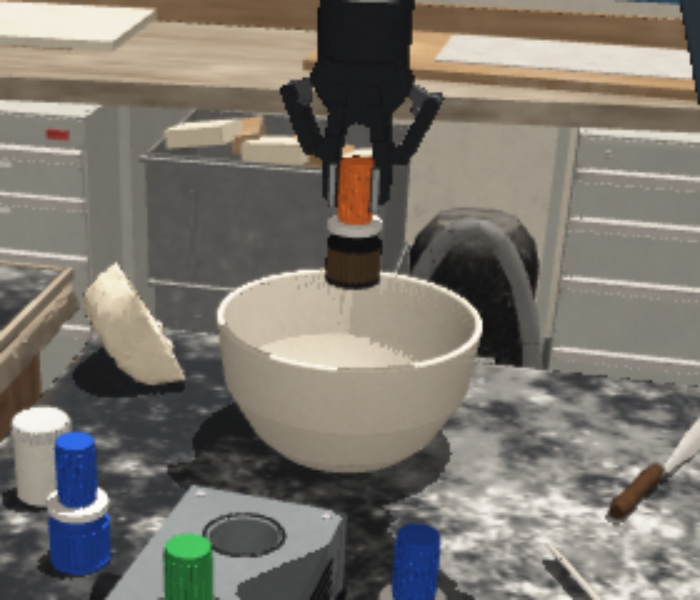

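View pics/b4.png

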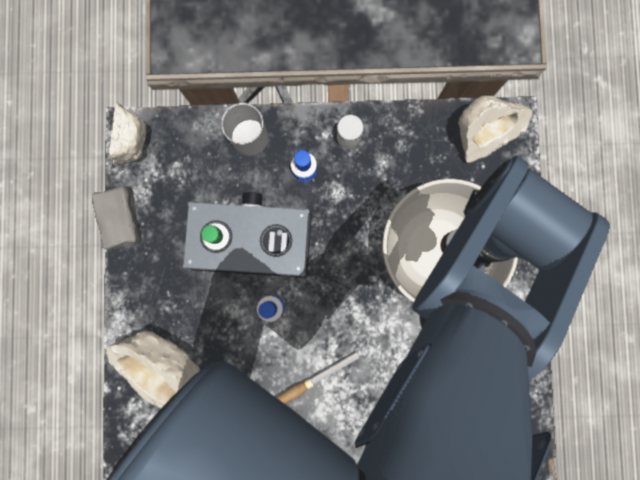

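The filter is centred over the bowl, with its foot at (353,275) in the crop, and the network puts its centre at z 0.213. I'll descend about 0.14 m and then creep until it touches.

```bash
python3 -m pendant '[[0,-0.001,-0.02,0,0,0],[0,0,-0.035,0,0,0],[0,0,-0.035,0,0,0],[0,0,-0.03,0,0,0],[0,0,-0.015,0,0,0]]'
python3 -m pendant '[[0,0,-0.006,0,0,0],[0,0,0,0,0,0],[0,0,0,0,0,0]]'
python3 -m pendant '[[0,0,-0.003,0,0,0],[0,0,-0.002,0,0,0],[0,0,0,0,0,0]]'
```

```text
time: 9.05
eef_pos: [0.4929, -0.2482, 0.0869]
orientation: [-179.9, -0.1, 85.1]
contact_force: [-0.1, 0.0, -1.4]
opening: 0.0285
time: 9.43
eef_pos: [0.4941, -0.2494, 0.0834]
orientation: [179.9, 0.1, 85.1]
contact_force: [-0.1, 0.0, -1.2]
opening: 0.0287
time: 9.8
eef_pos: [0.4933, -0.2488, 0.0772]
orientation: [-180.0, -0.0, 85.1]
contact_force: [-0.7, 0.4, -2.0]
opening: 0.0288
```

```bash
python3 -m pendant '[[0,0,-0.002,0,0,0],[0,0,-0.002,0,0,0],[0,0,0,0,0,0]]'
python3 -m pendant '[[0,0,-0.0015,0,0,0],[0,0,0,0,0,0]]'
python3 -m pendant '[[0,0,-0.001,0,0,0],[0,0,0,0,0,0]]'
```

```text
time: 10.18
eef_pos: [0.4932, -0.2487, 0.073]
orientation: [-180.0, -0.0, 85.1]
contact_force: [0.9, 0.7, -1.3]
opening: 0.0288
time: 10.42
eef_pos: [0.4935, -0.249, 0.0721]
orientation: [180.0, 0.0, 85.1]
contact_force: [-0.3, -0.1, 1.2]
opening: 0.0288
time: 10.68
eef_pos: [0.4935, -0.249, 0.0721]
orientation: [180.0, 0.0, 85.1]
contact_force: [-2.6, 1.5, 7.8]
opening: 0.0289
```

The force went from -1.3 to 7.8 N, so the foot is on the bowl floor at the expected height. I'll ease off and open partway.

```bash
python3 -m pendant '[[0,0,0.001,0,0,0],[0,0,0,0,0,0]]'
python3 -m pendant '[[0,0,0,0,0,0],[0,0,0,0,0,0],[0,0,0,0,0,0],[0,0,0,0,0,0]]' 0.65
python3 - <<'E'
from rig import robot
from h import *
a=robot.grab_frame("side")
cv2.imwrite("pics/a5.png",cv2.resize(a["img"][50:290,200:480],None,fx=2.5,fy=2.5)[:,:,::-1])
E
```

```text
time: 10.92
eef_pos: [0.4935, -0.249, 0.0721]
orientation: [180.0, 0.0, 85.1]
contact_force: [-0.5, 0.6, 3.4]
opening: 0.0287
time: 11.42
eef_pos: [0.4933, -0.2488, 0.0717]
orientation: [-180.0, -0.0, 85.1]
contact_force: [0.8, 0.1, -0.5]
opening: 0.0554
```

View pics/a5.png

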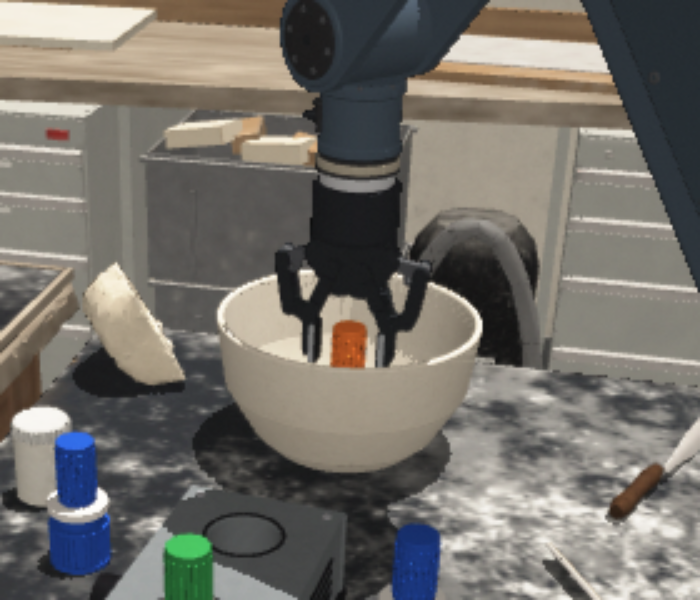

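The grip at (348,345) stands free between the open pads. I'll go straight up and then away towards the start side.

```bash
python3 -m pendant '[[0,0,0.02,0,0,0],[0,0,0.03,0,0,0],[0,0,0.04,0,0,0],[0,0,0.05,0,0,0],[0,0,0.05,0,0,0]]'
python3 -m pendant '[[0,0,0.02,0,0,0],[-0.03,-0.04,0,0,0,0],[-0.03,-0.04,0,0,0,0],[-0.03,-0.04,0,0,0,0],[-0.03,-0.04,0,0,0,0]]'
python3 -m pendant '[[-0.03,-0.04,0,0,0,0],[-0.03,-0.04,0,0,0,0],[0,0,0,0,0,0],[0,0,0,0,0,0]]'
python3 - <<'E'
from rig import robot
from h import *
a=robot.grab_frame("side");b=robot.grab_frame("top")
for f in(a,b):
    for t in("bowl","spent_filter_center","good_filter_center"): print(t,[(np.round(d["centre"],3).tolist(),round(d["confidence"],2)) for d in robot.tip_of(f,t)])
cv2.imwrite("pics/a6.png",a["img"][:,:,::-1])
cv2.imwrite("pics/b6.png",b["img"][:,:,::-1])
E
```

```text
time: 12.1
eef_pos: [0.493, -0.2486, 0.2632]
orientation: [-180.0, -0.0, 85.1]
contact_force: [1.0, -0.1, 0.5]
opening: 0.0555
time: 12.72
eef_pos: [0.3723, -0.4098, 0.2818]
orientation: [180.0, 0.0, 85.1]
contact_force: [1.0, 0.2, -0.4]
opening: 0.0555
time: 13.22
eef_pos: [0.3132, -0.4882, 0.2814]
orientation: [-180.0, -0.1, 85.1]
contact_force: [0.7, 2.1, 0.3]
opening: 0.0555
bowl [([0.491, -0.252, -0.002], 0.88)]
spent_filter_center [([0.659, 0.006, 0.05], 0.86), ([0.494, -0.248, 0.063], 0.81), ([0.388, 0.074, 0.053], 0.58)]
good_filter_center [([0.521, 0.168, 0.082], 0.6)]
bowl [([0.494, -0.249, -0.004], 0.63)]
spent_filter_center [([0.391, 0.075, 0.053], 0.96), ([0.658, 0.005, 0.054], 0.75), ([0.494, -0.25, 0.06], 0.74)]
good_filter_center [([0.527, 0.17, 0.08], 0.58)]
```

View pics/a6.png

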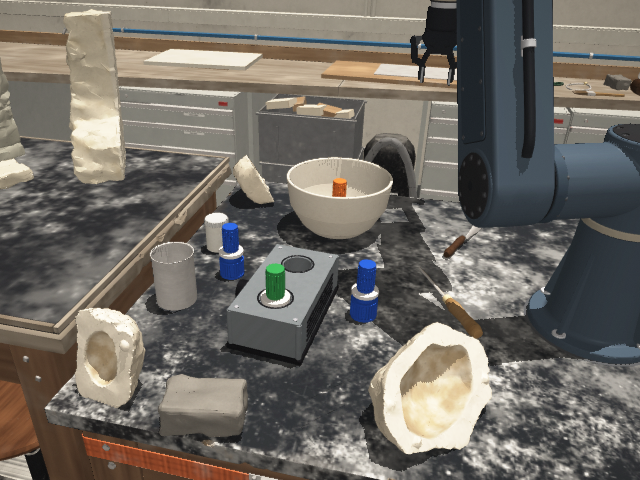

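View pics/b6.png

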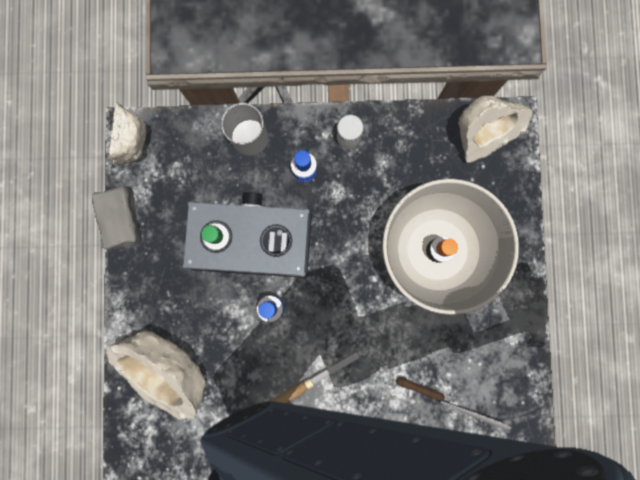

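The orange filter stands in the middle of the bowl, at (340,188) in the side view and (446,247) in the top view. The green one is unmoved at (212,234) in the top view, and the arm is clear.

```bash
python3 -c "
from rig import robot
print(robot.sign_off())"
```

```text
the job is handed in; nothing more can be done
None
```

The orange-grip filter is standing upright and let go in the middle of the white bowl, and I handed the job in at about 13 s of the 42 s allowed. No verdict is reported.

- **Push and release:** I gripped the orange filter and pressed it to its stop 8 mm down, where the force rose to about 17 N. I kept hold of it as it rose about 15 mm above its latched height, where the force was near zero.
- **Placing:** I drew it straight up, carried it over the bowl and lowered it until the foot touched the floor. Then I opened the fingers, so it was never dropped.
- **Last checks:** The networks put its centre at (0.494, -0.249, 0.06), within about 5 mm of the bowl's axis. The bowl is upright and the arm is clear. The green filter measured the same as at the start, within the networks' accuracy of about 4 mm.

No check failed or disagreed.

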